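# Put the microscope parts away in their trays

### The arm

A 6-joint arm with a two-finger parallel gripper is mounted at the origin on the work surface. World frame = base frame: x ahead of the robot, y to its left, z up, the work surface at z = 0. Lengths are in m, angles in degrees, forces in N, time in s.
With the tool pointing down it reaches from about 0.4 to 0.825 m from the base axis. Payload 7 kg.
Tool frame: the origin (TCP) lies on the centre line of the jaws, within the pads' length; the fingertips stand 19 mm ahead of it and the grasp point (between the pads) is the TCP; z points along the fingers, y is the direction in which the jaws open and shut (so a half turn about z gives the same grasp; the last joint's range is limited). The gripper opens to 85 mm and grips with 20 to 120 N. Pads are 22 mm wide; open, the fingers measure 114 mm over their backs; the gripper's body (76 mm by 85 mm) begins 54 mm behind the grasp point. The pads swing forward as they close: fully open they stand 13 mm farther back than shut.
Start: joints at [-51.962, 20.546, 0.682, 0, -70.136, -16.507], TCP at [0.248, -0.628, 0.25] pointing down, gripper open.
Joint ranges: [-176.03, 176.03], [-82.01, 121.73], [-58.28, 71.71], [-173.87, 95.51], [-174.79, -0.11], [-173.66, 173.66]. Speed limits (degrees/s): [136.94, 136.94, 172.46, 180, 180, 180].

### API

Orientations are given as a 3x3 rotation matrix whose columns are the frame's x, y, z axes.
In Python, from workcell import robot, vision, job, models gives the robot as it stands.
- The arm moves only by the tool jog_arm, never from a script. Its argument "motion" is a list of rows, each a list of 7 numbers: the shift along the world's x, y, z in cm, then the turn, a rotation vector about the world's x, y, z in rad, then the finger opening in cm, from 0 to 8.54. A call has exactly 10 rows; each row shifts and turns the commanded pose from where the row before left it; what a row does not reach is not made up. A row lasts 1/12 s, in which the tool goes at most 41.7 mm and 7.16 degrees, less where a joint would pass 70% of its speed; a pose out of reach is approached as far as the arm can. A call with a gripper value outside its range is refused whole. The fingers move at their own pace and stop on an object; "newtons" is the grip in N (left out, the last holds). Time passes only in rows, so rows that do not move let the fingers close, or fill a call up. It gives the time, the measured TCP pose, the force and the opening at its end, in the units of the state.
- robot.state(): the state, without advancing time (a new reading comes with each control period).
- vision.capture(name): name is "scene" or "top" or "wrist"; returns a dict with "pixels" (420x560x3 uint8, blue, green, red), "camera_matrix" (3x3 intrinsics, pixels), "dist_coeffs" ([k1, k2, p1, p2, k3] as OpenCV has them; the pictures are not rectified), "rvec" (rotation vector, rad) and "tvec" (3), from world to camera coordinates, as OpenCV has them. Camera axes: x right, y down, z forward; pixel columns grow to the right and rows downward; lengths in m; the calibration is good to about 2 mm. A picture is of the moment at which its call begins. There is no depth.
- job.close_job(): hands the job in, once; it reports no verdict.
Trained networks look in the newest picture that a camera, given by its name, has taken for a name from the list of things; names that differ only in an ending like _2 or _b are one class to them, and where a whole thing is asked for, a point or a joint stands for the part that bears it (a point fixed in the world has none). Each returns a list of dicts, best first, with "score" (0 to 1); they miss things now and then, are a little off and sometimes report something else, mostly with a low value. They report only what shows in the picture. A call takes as long as a camera call. They do not tell look-alikes from the thing itself.
- models.recognise(camera, label): "position" ([column, row] in pixels, amid what is visible of it).
- models.regions_of(camera, label): "pixels" (420x560 bool, what is visible of it) and "position" ([column, row] in pixels, amid what is visible of it).
- models.pinpoint(camera, label): "position" ([column, row] in pixels: a listed point, or the origin of a listed thing).
The state is a dict: "t": time; "q": joint angles; "qd": joint speeds; "joint_efforts": joint torques, N m; "position": TCP position; "orientation": TCP orientation; "ft_force": force on the tool from outside, world axes, zero at the start; "torque": the same for the moment, N m; "gripper_width": finger opening in m.
Only numpy, scipy, OpenCV 4.12 (cv2) and the standard library are available. Lean on these libraries where they do the work, as an engineer would, in place of code of your own. Each camera call takes 0.05 s, during which the arm holds its last target.

### The job

The microscope session is over: put every loose optical part away. The eyepiece goes in the round tray, the filter cube in the square tray and the slider bar lengthwise in the long tray, each lying flat on the floor inside the rim; the objective goes upright on the middle of the round stand, and once it stands there the white dust cover goes over it, resting level on the stand. Set every part down rather than dropping it, and let go of everything.

Things in the scene. Friction and masses are not known exactly. Their poses are not given: they have to be found in the camera images.
- stand: fixed white round stand for the objective and its cover: a flange 92 mm across and 4 mm thick, with a brown cork-topped pedestal disc 46 mm across in its middle whose top is 8 mm above the bench. Origin on the bench at the centre, z up.
- round_tray: fixed round white tray with a brown cork floor, for the eyepiece, 70 mm across outside, 62 mm inside; floor 4 mm and rim 7 mm above the bench. Origin on the bench at the centre.
- square_tray: fixed square white tray with a brown cork floor, for the filter cube, 62 x 62 mm outside, 54 x 54 mm inside; floor 4 mm and rim 7 mm above the bench. Origin on the bench at the centre, x and y along its sides.
- long_tray: fixed oblong white tray with a brown cork floor, for the slider bar, 124 x 48 mm outside, 116 x 40 mm inside; floor 4 mm and rim 7 mm above the bench. Origin on the bench at the centre, x along its length.
- objective_mid (a point): loose microscope objective standing on the bench: bright metal barrel 28 mm across and 30 mm high with a dark band, topped by a dark nose 19 mm across and 10 mm high (40 mm in all, about 120 g). The point is on the axis half-way up, 20 mm above its underside; z up along the axis.
- cover_mid (a point): loose white dust cover, a round cap open below, standing on its rim: 76 mm across outside, 68 mm inside, 54 mm high (50 mm inside), with a black knob 22 mm across and 20 mm high on top (74 mm in all, about 90 g). Lift it by the knob. The point is on the axis half-way up, 37 mm above its lower rim and 27 mm below the middle of the knob; z up.
- eyepiece_mid (a point): loose eyepiece standing on its black rubber eyecup: eyecup 46 mm across and 22 mm high, above it a bright tube 30 mm across and 28 mm high (50 mm in all, about 110 g). The point is on the axis half-way up, 25 mm above its underside; z up.
- filter_cube_mid (a point): loose black filter cube, 38 x 38 mm and 36 mm high, a round amber window on top (about 80 g). The point is its centre, 18 mm above its underside; x and y along its sides, z up.
- slider_bar_mid (a point): loose dark slider bar lying flat, 100 mm long, 24 mm wide, 20 mm high, three round glass windows in a row on top (about 130 g). The point is its centre, 10 mm above its underside; x along its length, z up.
Not all that is in view belongs to the job. What is shaped like the part that bears eyepiece_mid but purple is not meant. What is shaped like the part that bears filter_cube_mid but green is not meant.

How it is judged (in metres and radians):
On the way, in this order (a step that is already met when the one before it is completed fails the run):
1. the objective stands on the stand's pedestal, released, not yet covered (horizontal distance between objective_mid and stand below 0.01 m and z of objective_mid in the frame of stand between 0.026 and 0.03 m and angle between objective_mid's own z axis and vertical below 0.08 rad and contact force between the fingers and objective below 0.05 N and not (horizontal distance between cover_mid and stand below 0.012 m and z of cover_mid in the frame of stand between 0.039 and 0.043 m and angle between cover_mid's own z axis and vertical below 0.08 rad)), for 0.2 s.
2. the dust cover rests on the stand over the objective (horizontal distance between cover_mid and stand below 0.012 m and z of cover_mid in the frame of stand between 0.039 and 0.043 m and angle between each of cover_mid, objective_mid's own z axis and vertical below 0.08 rad and horizontal distance between objective_mid and stand below 0.01 m and z of objective_mid in the frame of stand between 0.026 and 0.03 m), for 0.2 s.
At the end, for the whole second after the job is handed in: All at rest, released, upright or flat (0.08 rad), heights within 2 mm: objective on the pedestal (10 mm off centre at most), cover over it on the flange (12 mm), eyepiece (11 mm), cube (12 mm), bar (12 mm, lengthwise within 0.35 rad) on the floor of the round, square, long tray (all of step 2 and horizontal distance between eyepiece_mid and round_tray below 0.011 m and z of eyepiece_mid in the frame of round_tray between 0.027 and 0.031 m and angle between each of eyepiece_mid, filter_cube_mid, slider_bar_mid's own z axis and vertical below 0.08 rad and horizontal distance between filter_cube_mid and square_tray below 0.012 m and z of filter_cube_mid in the frame of square_tray between 0.02 and 0.024 m and horizontal distance between slider_bar_mid and long_tray below 0.012 m and z of slider_bar_mid in the frame of long_tray between 0.012 and 0.016 m and angle between the x axis of slider_bar_mid and the x axis of long_tray, either way round below 0.35 rad and linear speed of each of objective, cover, eyepiece, filter_cube, slider_bar below 0.02 m/s); the robot touches nothing.
It fails at once if a part was dropped or thrown: it moved faster than 0.6 m/s (a fall of about 18 mm) with no finger on it ((contact force between the fingers and objective below 0.05 N and linear speed of objective above 0.6 m/s) or (contact force between the fingers and cover below 0.05 N and linear speed of cover above 0.6 m/s) or (contact force between the fingers and eyepiece below 0.05 N and linear speed of eyepiece above 0.6 m/s) or (contact force between the fingers and filter_cube below 0.05 N and linear speed of filter_cube above 0.6 m/s) or (contact force between the fingers and slider_bar below 0.05 N and linear speed of slider_bar above 0.6 m/s)).
It also fails if it takes over 115 s, if anything falls off the work surface, if the arm or the gripper's body presses on something with over 40 N, if the wrist force passes 120 N, or if a joint passes its speed limit or range.

## Working session

There is one attempt and no reset: what is moved stays moved. The work goes in short steps, Python scripts to look and compute and a tool call to move; the robot and the scene stay as the last step left them, time stands still between calls to the robot, and variables do not carry over. Pictures are saved under pics/ and viewed, and the job is handed in when it is done.

Besides the shell and the picture viewer there is one more tool, called after "Call:" by a JSON object that holds its "method" and its "body". jog_arm: Moves the arm, as the interface text tells. Its arguments: {"type":"object","properties":{"motion":{"type":"array"},"newtons":{"type":"number"}},"required":["motion"]}

```bash
ls; mkdir -p pics; cat > h.py <<'E'
import numpy as np, cv2
from workcell import robot, vision, job, models
def cap(cam,fn=None):
    c=vision.capture(cam)
    if fn: cv2.imwrite('pics/'+fn,c['pixels'])
    return c
def ray(c,px,z):
    K=np.array(c['camera_matrix'],float);d=np.array(c['dist_coeffs'],float)
    R,_=cv2.Rodrigues(np.array(c['rvec'],float));t=np.array(c['tvec'],float).reshape(3)
    u=cv2.undistortPoints(np.array([[px]],float),K,d)[0,0]
    D=R.T@np.array([u[0],u[1],1.]);C=-R.T@t
    return C+D*(z-C[2])/D[2]
def proj(c,P):
    return cv2.projectPoints(np.array(P,float).reshape(-1,3),np.array(c['rvec'],float),np.array(c['tvec'],float),np.array(c['camera_matrix'],float),np.array(c['dist_coeffs'],float))[0].reshape(-1,2)
E
python3 - <<'E'
from h import *
Z={'stand':0,'round_tray':0,'square_tray':0,'long_tray':0,'objective_mid':.02,'cover_mid':.037,'eyepiece_mid':.025,'filter_cube_mid':.018,'slider_bar_mid':.01}
s=robot.state();print(s['t'],s['position'],s['orientation'])
for cam in ['top','scene','wrist']:
    c=cap(cam,cam+'0.png')
    R,_=cv2.Rodrigues(np.array(c['rvec'],float));print(cam,'C',-R.T@np.array(c['tvec']).ravel())
    for n,z in Z.items():
        print(cam,n,[(round(r['score'],2),np.round(r['position']).tolist(),np.round(ray(c,r['position'],z)[:2],4).tolist()) for r in models.pinpoint(cam,n)[:3]])
E
```

```text
pics
0.0 [ 0.2475328  -0.62747993  0.24938279] [[-9.30262369e-01 -3.66894225e-01 -7.43829227e-04]
 [-3.66894948e-01  9.30261214e-01  1.47375770e-03]
 [ 1.51242291e-04  1.64388851e-03 -9.99998637e-01]]
top C [0.3512332  0.00444655 0.90760151]
top stand [(0.85, [218.0, 251.0], [0.4408, 0.1333])]
top round_tray [(0.77, [356.0, 259.0], [0.4534, -0.1525])]
top square_tray [(0.62, [147.0, 238.0], [0.4526, 0.2838])]
top long_tray [(0.94, [420.0, 219.0], [0.5512, -0.2835]), (0.37, [218.0, 251.0], [0.4409, 0.1325])]
top objective_mid [(0.75, [218.0, 184.0], [0.5766, 0.1467])]
top cover_mid [(0.92, [154.0, 180.0], [0.5684, 0.2772]), (0.55, [218.0, 185.0], [0.5709, 0.1438])]
top eyepiece_mid [(0.64, [417.0, 269.0], [0.4427, -0.2733]), (0.6, [414.0, 315.0], [0.3525, -0.2722])]
top filter_cube_mid [(0.8, [234.0, 138.0], [0.6822, 0.1284]), (0.59, [291.0, 199.0], [0.5628, -0.007])]
top slider_bar_mid [(0.64, [290.0, 146.0], [0.6795, 0.0069])]
scene C [ 0.99546707 -0.19826597  0.55556092]
scene stand [(0.98, [324.0, 177.0], [0.4504, 0.1244])]
scene round_tray [(0.79, [197.0, 209.0], [0.446, -0.1519]
[... 182 characters left out ...]
e_mid [(0.56, [362.0, 208.0], [0.5749, 0.1417])]
scene cover_mid [(0.73, [423.0, 184.0], [0.5736, 0.2745])]
scene eyepiece_mid [(0.69, [129.0, 212.0], [0.4351, -0.2729]), (0.62, [127.0, 183.0], [0.3506, -0.2679])]
scene filter_cube_mid [(0.95, [288.0, 227.0], [0.5686, -0.0099]), (0.95, [384.0, 253.0], [0.6822, 0.1237])]
scene slider_bar_mid [(0.6, [324.0, 277.0], [0.685, 0.0077]), (0.3, [198.0, 208.0], [0.4536, -0.1505])]
wrist C [ 0.17661352 -0.65589789  0.37420913]
wrist stand []
wrist round_tray []
wrist square_tray []
wrist long_tray []
wrist objective_mid []
wrist cover_mid []
wrist eyepiece_mid [(0.63, [456.0, 391.0], [0.4405, -0.2745])]
wrist filter_cube_mid []
wrist slider_bar_mid []
```

View pics/top0.png

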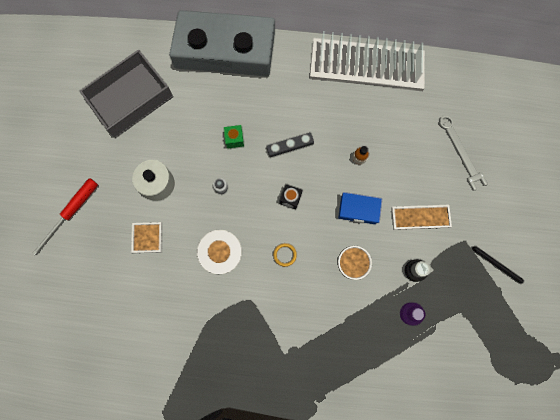

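View pics/scene0.png

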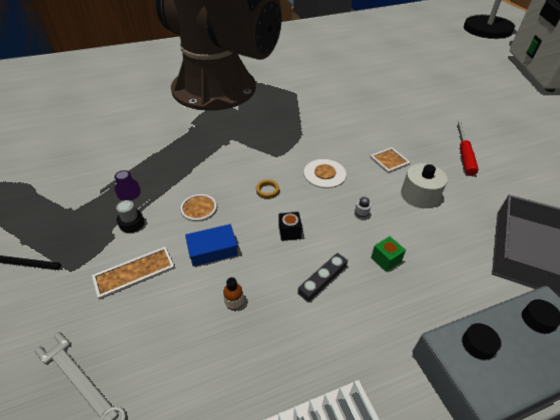

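The pictures show the real parts near top pixels: eyepiece (417,269), cube (291,196), bar (290,145), objective (220,185) and cover (152,178). The stand and trays match what the networks report. I'll refine the poses by fitting silhouettes in both views.

```bash
cat > fit.py <<'E'
from h import *
from scipy.optimize import minimize
def cyl(r,z0,z1):
    a=np.linspace(0,2*np.pi,40,endpoint=False);o=np.c_[r*np.cos(a),r*np.sin(a)]
    return np.r_[np.c_[o,np.full(40,z0)],np.c_[o,np.full(40,z1)]]
def box(x,y,z0,z1): return np.array([[sx*x/2,sy*y/2,z] for sx in(-1,1) for sy in(-1,1) for z in(z0,z1)])
M={'stand':[cyl(.046,0,.004),cyl(.023,.004,.008)],'round_tray':[cyl(.035,0,.007)],'square_tray':[box(.062,.062,0,.007)],'long_tray':[box(.124,.048,0,.007)],
'objective_mid':[cyl(.014,0,.03),cyl(.0095,.03,.04)],'cover_mid':[cyl(.038,0,.054),cyl(.011,.054,.074)],'eyepiece_mid':[cyl(.023,0,.022),cyl(.015,.022,.05)],
'filter_cube_mid':[box(.038,.038,0,.036)],'slider_bar_mid':[box(.1,.024,0,.02)]}
S=4
def sil(c,n,x,z0=0):
    im=np.zeros((420*S,560*S),np.uint8)
    ca,sa=np.cos(x[2]),np.sin(x[2])
    for p in M[n]:
        q=p@np.array([[ca,sa,0],[-sa,ca,0],[0,0,1]])+[x[0],x[1],z0]
        h=cv2.convexHull(((proj(c,q)+.5)*S).astype(np.int32));cv2.fillConvexPoly(im,h,1)
    return cv2.resize(im.astype(np.float32),(560,420),interpolation=cv2.INTER_AREA)
def fit(cs,n,x0,z0=0,rot=False,maxpx=8):
    masks=[]
    for cam,c in cs.items():
        p=proj(c,[x0[0],x0[1],z0+.02])[0]
        best=None
        for r in models.regions_of(cam,n):
            d=np.hypot(*(np.array(r['position'])-p))
            if d<maxpx*2 and (best is None or d<best[0]): best=(d,r['pixels'])
        if best: masks.append((cam,c,best[1].astype(np.float32)))
    def run(ms):
        def f(x):
            L=0
            for cam,c,m in ms:
                s=sil(c,n,x,z0);L+=1-np.minimum(s,m).sum()/np.maximum(s,m).sum()
            return L/len(ms)
        best=None
        for a in (np.arange(0,np.pi if max(M[n][0][:,0])>1.3*max(M[n][0][:,1]) else np.pi/2,np.pi/8) if rot else [0]):
            x=np.array([x0[0],x0[1],a]);st=[[0,0,0],[.008,0,0],[0,.008,0]]+([[0,0,.3]] if rot else [])
            if rot:
                r=minimize(f,x,method='Nelder-Mead',options=dict(initial_simplex=x+np.array(st),xatol=2e-4,fatol=1e-4,maxiter=120))
                X=r.x
            else:
                r=minimize(lambda y:f([*y,0]),x[:2],method='Nelder-Mead',options=dict(initial_simplex=(x+np.array(st))[:,:2],xatol=2e-4,fatol=1e-4,maxiter=120))
                X=np.array([*r.x,0])
            if best is None or r.fun<best[0]: best=(r.fun,X)
        return best
    out={}
    for m in masks: out[m[0]]=run([m])
    if len(masks)>1: out['both']=run(masks)
    return out
def show(n,o):
    for k,(l,x) in o.items(): print(n,k,'loss %.3f'%l,np.round(x[:2],4),'deg %.1f'%np.degrees(x[2]))
E
cat > run1.py <<'E'
from fit import *
X={'stand':(.443,.13),'round_tray':(.45,-.152),'square_tray':(.4526,.2838),'long_tray':(.556,-.285),'objective_mid':(.575,.144),'cover_mid':(.571,.276),'eyepiece_mid':(.439,-.273),'filter_cube_mid':(.565,-.008),'slider_bar_mid':(.682,.007)}
cs={k:cap(k) for k in('top','scene')}
for n,x in X.items():
    show(n,fit(cs,n,x,rot=n in('square_tray','long_tray','filter_cube_mid','slider_bar_mid')))
E
time python3 run1.py
```

```text
stand top loss 0.033 [0.4406 0.13  ] deg 0.0
stand scene loss 0.030 [0.4382 0.1291] deg 0.0
stand both loss 0.046 [0.4398 0.1296] deg 0.0
round_tray top loss 0.044 [ 0.4467 -0.1484] deg 0.0
round_tray scene loss 0.080 [ 0.4443 -0.1495] deg 0.0
round_tray both loss 0.071 [ 0.446  -0.1485] deg 0.0
square_tray top loss 0.039 [0.4522 0.2851] deg 6.6
square_tray scene loss 0.075 [0.4507 0.2851] deg 6.6
square_tray both loss 0.064 [0.4519 0.2853] deg 6.8
long_tray top loss 0.030 [ 0.5566 -0.2843] deg 97.6
long_tray scene loss 0.044 [ 0.5556 -0.2839] deg 97.4
long_tray both loss 0.040 [ 0.556  -0.2838] deg 97.3
objective_mid top loss 0.116 [0.5752 0.1432] deg 0.0
objective_mid scene loss 0.075 [0.5728 0.1429] deg 0.0
objective_mid both loss 0.118 [0.5746 0.1426] deg 0.0
cover_mid top loss 0.032 [0.5698 0.2825] deg 0.0
cover_mid scene loss 0.050 [0.5677 0.2831] deg 0.0
cover_mid both loss 0.045 [0.5689 0.2822] deg 0.0
eyepiece_mid top loss 0.095 [ 0.4424 -0.2754] deg 0.0
eyepiece_mid scene loss 0.040 [ 0.4417 -0.2763] deg 0.0
eyepiece_mid both loss 0.070 [ 0.4422 -0.2761] deg 0.0
filter_cube_mid top loss 0.057 [ 0.5679 -0.0045] deg -14.7
filter_cube_mid scene loss 0.061 [ 0.5646 -0.0056] deg -12.2
filter_cube_mid both loss 0.092 [ 0.5666 -0.005 ] deg 76.8
slider_bar_mid top loss 0.112 [0.6814 0.0077] deg 114.2
slider_bar_mid scene loss 0.065 [0.6825 0.0071] deg 114.9
slider_bar_mid both loss 0.093 [0.6824 0.0074] deg 114.6
real	0m59.258s
user	1m16.923s
sys	0m12.413s
```

Call:
{"method": "jog_arm", "body": {"motion": [[1.95,3.52,-1,0,0,0,7],[1.95,3.52,-1,0,0,0,7],[1.95,3.52,-1,0,0,0,7],[1.95,3.52,-1,0,0,0,7],[1.95,3.52,-1,0,0,0,7],[1.95,3.52,-1,0,0,0,7],[1.95,3.52,-1,0,0,0,7],[1.95,3.52,-1,0,0,0,7],[1.95,3.52,-1,0,0,0,7],[1.95,3.52,-1,0,0,0,7]], "newtons": 40}}

```text
t: 3.33
position: [0.4435, -0.2741, 0.1503]
orientation: [[-0.93, -0.367, 0.001], [-0.367, 0.93, -0.0], [-0.001, -0.001, -1.0]]
ft_force: [1.4, -0.5, -0.2]
gripper_width: 0.0701
```

Call:
{"method": "jog_arm", "body": {"motion": [[-0.1,-0.15,-1.8,0,0,0,7],[0,0,-1.8,0,0,0,7],[0,0,-1.8,0,0,0,7],[0,0,-1.8,0,0,0,7],[0,0,-1.6,0,0,0,7],[0,0,-1.2,0,0,0,7],[0,0,-0.6,0,0,0,7],[0,0,0,0,0,0,7],[0,0,0,0,0,0,2.5],[0,0,0,0,0,0,2.5]]}}

```text
t: 4.17
position: [0.4423, -0.2776, 0.0451]
orientation: [[-0.93, -0.367, 0.001], [-0.367, 0.93, -0.0], [-0.001, -0.001, -1.0]]
ft_force: [0.4, 0.3, -0.9]
gripper_width: 0.0471
```

Call:
{"method": "jog_arm", "body": {"motion": [[0,0,0,0,0,0,2.5],[0,0,0,0,0,0,2.5],[0,0,0,0,0,0,2.5],[0,0,0,0,0,0,2.5],[0,0,0,0,0,0,2.5],[0,0,0.5,0,0,0,2.5],[0,0,1,0,0,0,2.5],[0,0,1,0,0,0,2.5],[0,0,0.5,0,0,0,2.5],[0,0,0,0,0,0,2.5]]}}

```text
t: 5.0
position: [0.4427, -0.2777, 0.0762]
orientation: [[-0.93, -0.367, 0.003], [-0.367, 0.93, -0.001], [-0.003, -0.002, -1.0]]
ft_force: [-0.1, -0.4, -1.7]
gripper_width: 0.0287
```

```bash
python3 -c "
from h import *
cap('wrist','w1.png');cap('scene','s1.png');s=robot.state();print(s['position'],s['gripper_width'],s['ft_force'])"
```

```text
[ 0.44186748 -0.27738096  0.0747421 ] 0.028889637351494767 [ 0.25124433 -0.56575732 -1.16015422]
```

View pics/s1.png

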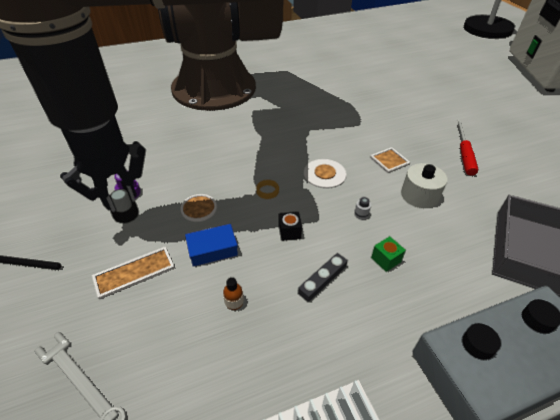

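View pics/w1.png

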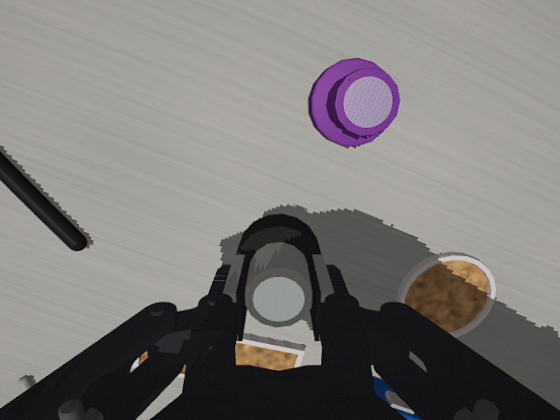

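Call:
{"method": "jog_arm", "body": {"motion": [[0.1,1,0,0,0,0,2.5],[0.1,2,0,0,0,0,2.5],[0.1,2.7,0,0,0,0,2.5],[0,2.7,0,0,0,0,2.5],[0,2.4,0,0,0,0,2.5],[0,1.5,0,0,0,0,2.5],[0,0.6,0,0,0,0,2.5],[0,0,0,0,0,0,2.5],[0,0,0,0,0,0,2.5],[0,0,0,0,0,0,2.5]]}}

```text
t: 5.93
position: [0.4446, -0.1488, 0.0741]
orientation: [[-0.93, -0.367, -0.0], [-0.367, 0.93, -0.0], [0.0, 0.0, -1.0]]
ft_force: [-0.2, -0.6, -0.3]
gripper_width: 0.0289
```

```bash
cat > chk.py <<'E'
import sys
from fit import *
n=sys.argv[1];x0=(float(sys.argv[2]),float(sys.argv[3]));z=float(sys.argv[4]);rot=len(sys.argv)>5
s=robot.state();print(s['t'],np.round(s['position'],4),s['gripper_width'],np.round(s['ft_force'],1))
cs={k:cap(k) for k in('top','scene')}
show(n,fit(cs,n,x0,z0=z,rot=rot,maxpx=12))
cs={'wrist':cap('wrist','w_last.png')}
E
python3 chk.py eyepiece_mid .446 -.1485 .031
```

```text
5.9333 [ 0.4446 -0.1488  0.0741] 0.02889829927450345 [-0.2 -0.6 -0.3]
eyepiece_mid scene loss 0.210 [ 0.4458 -0.1501] deg 0.0
```

View pics/w_last.png

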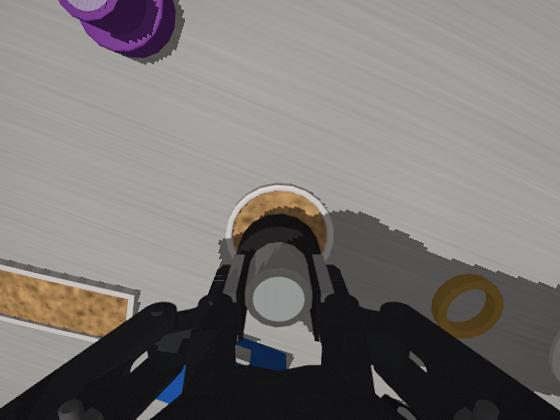

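Call:
{"method": "jog_arm", "body": {"motion": [[0.05,0,-0.5,0,0,0,2.5],[0.05,0,-0.8,0,0,0,2.5],[0,0,-0.6,0,0,0,2.5],[0,0,-0.3,0,0,0,2.5],[0,0,-0.2,0,0,0,2.5],[0,0,-0.1,0,0,0,2.5],[0,0,-0.05,0,0,0,2.5],[0,0,-0.05,0,0,0,2.5],[0,0,0,0,0,0,2.5],[0,0,0,0,0,0,2.5]]}}

```text
t: 7.02
position: [0.4451, -0.1485, 0.0493]
orientation: [[-0.93, -0.367, -0.001], [-0.367, 0.93, -0.0], [0.001, 0.0, -1.0]]
ft_force: [-7.1, 2.7, 19.2]
gripper_width: 0.0287
```

Call:
{"method": "jog_arm", "body": {"motion": [[0,0,0.05,0,0,0,4],[0,0,0,0,0,0,6],[0,0,0,0,0,0,7],[0,0,0,0,0,0,7],[0,0,1.5,0,0,0,7],[0,0,3,0,0,0,7],[0,0,3,0,0,0,7],[0.5,1.5,2,0,0,0,7],[1.2,3,0,0,0,0,7],[1.5,3.6,0,0,0,0,7]]}}

```text
t: 7.85
position: [0.4782, -0.0673, 0.1454]
orientation: [[-0.931, -0.364, 0.003], [-0.364, 0.931, 0.001], [-0.003, -0.0, -1.0]]
ft_force: [0.8, -0.3, 0.1]
gripper_width: 0.0696
```

Call:
{"method": "jog_arm", "body": {"motion": [[1.5,3.6,0,0,0,0,7],[1.5,3.6,0,0,0,0,7],[1.5,3.6,0,0,0,0,7],[1.5,3.6,0,0,0,0,7],[1.5,3.2,0,0,0,0,7],[1.2,2.2,0,0,0,0,7],[0.8,1,0,0,0,0,7],[0.2,0.2,0,0,0,0,7],[0,0,0,0,0,0,7],[0,0,0,0,0,0,7]]}}

```text
t: 8.68
position: [0.5741, 0.1416, 0.1433]
orientation: [[-0.93, -0.366, -0.001], [-0.366, 0.93, -0.001], [0.001, -0.0, -1.0]]
ft_force: [0.3, -1.5, -0.0]
gripper_width: 0.0697
```

```bash
python3 chk.py eyepiece_mid .446 -.1485 .004; python3 - <<'E'
from h import *
c=cap('wrist')
for n,z in (('objective_mid',.02),('cover_mid',.037),('stand',0)):
    print(n,[(round(r['score'],2),np.round(r['position']),np.round(ray(c,r['position'],z),4)) for r in models.pinpoint('wrist',n)[:2]])
E
```

```text
8.6833 [0.5741 0.1416 0.1433] 0.06968697918128387 [ 0.3 -1.5 -0. ]
eyepiece_mid top loss 0.069 [ 0.4462 -0.1491] deg 0.0
eyepiece_mid scene loss 0.053 [ 0.4441 -0.1499] deg 0.0
eyepiece_mid both loss 0.072 [ 0.4457 -0.1493] deg 0.0
objective_mid [(0.95, array([280., 207.]), array([0.5725, 0.1426, 0.02  ]))]
cover_mid [(0.66, array([440., 269.]), array([0.5694, 0.2824, 0.037 ]))]
stand [(0.58, array([327.,  38.]), array([0.4397, 0.1296, 0.    ]))]
```

View pics/w_last.png

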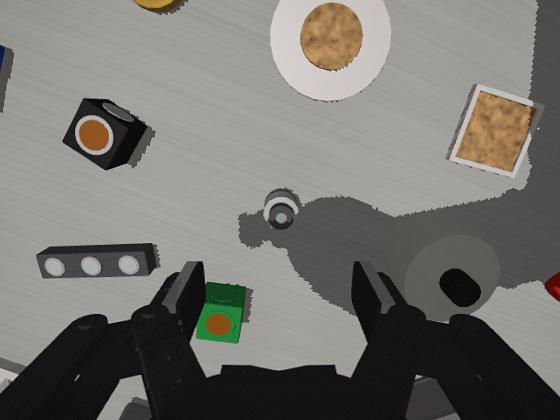

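Call:
{"method": "jog_arm", "body": {"motion": [[-0.1,0.1,-1.8,0,0,0,6.5],[0,0,-2.2,0,0,0,6],[0,0,-2.2,0,0,0,6],[0,0,-2.2,0,0,0,6],[0,0,-1.8,0,0,0,6],[0,0,-1.2,0,0,0,6],[0,0,-0.6,0,0,0,6],[0,0,-0.1,0,0,0,6],[0,0,0,0,0,0,6],[0,0,0,0,0,0,6]]}}

```text
t: 9.97
position: [0.5743, 0.1439, 0.0237]
orientation: [[-0.93, -0.367, 0.001], [-0.367, 0.93, 0.001], [-0.001, 0.0, -1.0]]
ft_force: [0.8, 0.2, -0.4]
gripper_width: 0.06
```

Call:
{"method": "jog_arm", "body": {"motion": [[0,0,0,0,0,0,2.2],[0,0,0,0,0,0,2.2],[0,0,0,0,0,0,2.2],[0,0,0,0,0,0,2.2],[0,0,0,0,0,0,2.2],[0,0,0,0,0,0,2.2],[0,0,0,0,0,0,2.2],[0,0,0,0,0,0,2.2],[0,0,0,0,0,0,2.2],[0,0,0,0,0,0,2.2]]}}

```text
t: 10.8
position: [0.5741, 0.1439, 0.0238]
orientation: [[-0.93, -0.367, 0.001], [-0.367, 0.93, 0.001], [-0.001, 0.0, -1.0]]
ft_force: [-1.9, 0.7, 5.9]
gripper_width: 0.0269
```

Call:
{"method": "jog_arm", "body": {"motion": [[0,0,0.5,0,0,0,2.2],[0,0,1,0,0,0,2.2],[0,0,1.2,0,0,0,2.2],[-1,-0.1,0.3,0,0,0,2.2],[-2.5,-0.25,0,0,0,0,2.2],[-3.3,-0.35,0,0,0,0,2.2],[-3.3,-0.35,0,0,0,0,2.2],[-2.3,-0.25,0,0,0,0,2.2],[-1,-0.1,0,0,0,0,2.2],[0,0,0,0,0,0,2.2]]}}

```text
t: 11.63
position: [0.4371, 0.1288, 0.0532]
orientation: [[-0.93, -0.368, -0.001], [-0.368, 0.93, 0.0], [0.0, 0.0, -1.0]]
ft_force: [0.2, -0.6, -1.9]
gripper_width: 0.0267
```

```bash
python3 chk.py objective_mid .441 .1298 .030;python3 chk.py stand .441 .1298 .0
```

```text
11.6333 [0.4371 0.1288 0.0532] 0.026709006585659906 [ 0.2 -0.6 -1.9]
objective_mid scene loss 0.673 [0.439  0.1348] deg 0.0
11.8833 [0.4408 0.1301 0.0529] 0.026947380705289917 [ 0.4 -0.2 -0.9]
stand top loss 0.624 [0.4357 0.1287] deg 0.0
stand scene loss 0.152 [0.4387 0.13  ] deg 0.0
stand both loss 0.388 [0.4386 0.1301] deg 0.0
```

View pics/w_last.png

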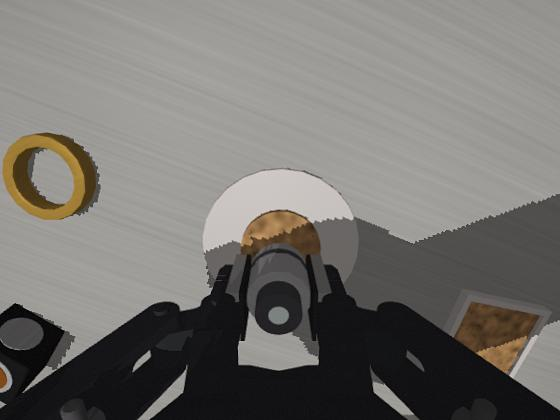

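Call:
{"method": "jog_arm", "body": {"motion": [[0,0,-0.4,0,0,0,2.2],[0,0,-0.6,0,0,0,2.2],[0,0,-0.5,0,0,0,2.2],[0,0,-0.3,0,0,0,2.2],[0,0,-0.2,0,0,0,2.2],[0,0,-0.1,0,0,0,2.2],[0,0,-0.05,0,0,0,2.2],[0,0,0,0,0,0,2.2],[0,0,0,0,0,0,2.2],[0,0,0,0,0,0,2.2]]}}

```text
t: 12.97
position: [0.4394, 0.1294, 0.0317]
orientation: [[-0.93, -0.367, -0.0], [-0.367, 0.93, -0.0], [0.001, -0.0, -1.0]]
ft_force: [-3.2, -0.3, 8.8]
gripper_width: 0.0269
```

Call:
{"method": "jog_arm", "body": {"motion": [[0,0,0,0,0,0,4],[0,0,0,0,0,0,6],[0,0,0,0,0,0,6],[0,0,0,0,0,0,6],[0,0,1,0,0,0,6],[0,0,3,0,0,0,6],[0,0,3,0,0,0,6],[1.5,1.7,2,0,0,0,6],[2.5,3,0,0,0,0,6],[2.5,3,0,0,0,0,6]]}}

```text
t: 13.8
position: [0.5061, 0.2078, 0.1237]
orientation: [[-0.93, -0.366, 0.003], [-0.366, 0.93, 0.003], [-0.004, 0.002, -1.0]]
ft_force: [0.7, 0.6, -1.1]
gripper_width: 0.0601
```

Call:
{"method": "jog_arm", "body": {"motion": [[2.5,3,0.5,0,0,0,6],[2.2,2.6,0.5,0,0,0,6],[1.5,1.7,0.5,0,0,0,6],[0.3,0.3,0,0,0,0,6],[0,0,0,0,0,0,6],[0,0,0,0,0,0,6],[0,0,0,0,0,0,6],[0,0,0,0,0,0,6],[0,0,0,0,0,0,6],[0,0,0,0,0,0,6]]}}

```text
t: 14.63
position: [0.5695, 0.2822, 0.1367]
orientation: [[-0.93, -0.367, 0.0], [-0.367, 0.93, 0.0], [-0.0, 0.0, -1.0]]
ft_force: [0.1, -0.8, -0.3]
gripper_width: 0.0599
```

```bash
python3 chk.py objective_mid .440 .1298 .008; python3 - <<'E'
from h import *
c=cap('wrist')
for n,z in (('objective_mid',.028),('cover_mid',.037),('stand',0)):
    print(n,[(round(r['score'],2),np.round(r['position']),np.round(ray(c,r['position'],z),4)) for r in models.pinpoint('wrist',n)[:2]])
E
```

```text
14.6333 [0.5695 0.2822 0.1367] 0.059918867913771906 [ 0.1 -0.8 -0.3]
objective_mid top loss 0.213 [0.4398 0.1275] deg 0.0
objective_mid scene loss 0.211 [0.4374 0.1287] deg 0.0
objective_mid both loss 0.214 [0.4398 0.1275] deg 0.0
objective_mid []
cover_mid [(0.77, array([279., 219.]), array([0.5699, 0.2834, 0.037 ]))]
stand []
```

View pics/w_last.png

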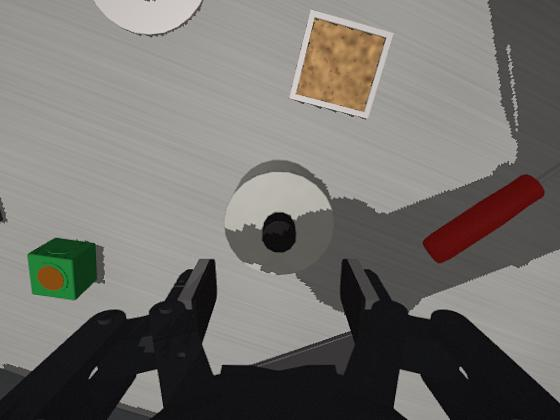

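```bash
python3 - <<'E'
from h import *
a=cap('scene')['pixels'][130:230,270:380];b=cap('top')['pixels'][200:300,165:275]
cv2.imwrite('pics/obj.png',cv2.resize(np.hstack([a,b]),None,fx=3.6,fy=3.6,interpolation=cv2.INTER_CUBIC))
E
```

```text
(no output)
```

View pics/obj.png

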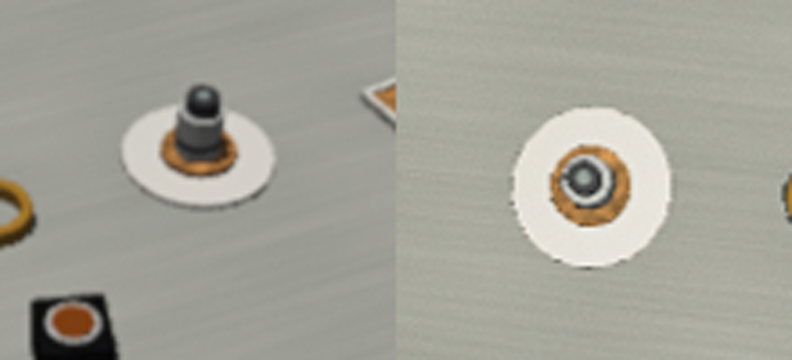

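The objective stands upright at the centre of the cork. Next is the cover, which I'll lift by its knob.

Call:
{"method": "jog_arm", "body": {"motion": [[0,0.06,-1,0,0,0,6],[0,0,-1.5,0,0,0,6],[0,0,-1.5,0,0,0,5],[0,0,-1.2,0,0,0,5],[0,0,-0.6,0,0,0,5],[0,0,-0.25,0,0,0,5],[0,0,0,0,0,0,5],[0,0,0,0,0,0,5],[0,0,0,0,0,0,5],[0,0,0,0,0,0,5]]}}

```text
t: 16.02
position: [0.5701, 0.2836, 0.0766]
orientation: [[-0.93, -0.367, 0.001], [-0.367, 0.93, 0.001], [-0.001, 0.0, -1.0]]
ft_force: [-0.2, -0.5, 0.4]
gripper_width: 0.05
```

Call:
{"method": "jog_arm", "body": {"motion": [[0,0,0,0,0,0,1.6],[0,0,0,0,0,0,1.6],[0,0,0,0,0,0,1.6],[0,0,0,0,0,0,1.6],[0,0,0,0,0,0,1.6],[0,0,0,0,0,0,1.6],[0,0,0,0,0,0,1.6],[0,0,0,0,0,0,1.6],[0,0,0,0,0,0,1.6],[0,0,0,0,0,0,1.6]]}}

```text
t: 16.85
position: [0.5699, 0.2832, 0.0763]
orientation: [[-0.93, -0.367, 0.0], [-0.367, 0.93, 0.0], [-0.0, -0.0, -1.0]]
ft_force: [-1.3, -1.6, 5.6]
gripper_width: 0.0202
```

Call:
{"method": "jog_arm", "body": {"motion": [[0,0,0.5,0,0,0,1.6],[0,0,1.2,0,0,0,1.6],[0,0,1.8,0,0,0,1.6],[0,0,2,0,0,0,1.6],[0,0,1.5,0,0,0,1.6],[0,0,1,0,0,0,1.6],[-0.5,-0.6,0,0,0,0,1.6],[-1.2,-1.4,0,0,0,0,1.6],[-1.8,-2.1,0,0,0,0,1.6],[-2,-2.4,0,0,0,0,1.6]]}}

```text
t: 17.68
position: [0.5135, 0.2173, 0.1545]
orientation: [[-0.93, -0.367, -0.001], [-0.367, 0.93, -0.001], [0.002, -0.0, -1.0]]
ft_force: [0.0, -1.2, 0.7]
gripper_width: 0.0199
```

Call:
{"method": "jog_arm", "body": {"motion": [[-2,-2.4,0,0,0,0,1.6],[-2,-2.4,0,0,0,0,1.6],[-1.8,-2.1,0,0,0,0,1.6],[-1.2,-1.4,0,0,0,0,1.6],[-0.5,-0.55,0,0,0,0,1.6],[0,0,0,0,0,0,1.6],[0,0,0,0,0,0,1.6],[0,0,0,0,0,0,1.6],[0,0,0,0,0,0,1.6],[0,0,0,0,0,0,1.6]]}}

```text
t: 18.52
position: [0.4402, 0.1303, 0.1555]
orientation: [[-0.93, -0.367, -0.0], [-0.367, 0.93, -0.0], [0.0, -0.0, -1.0]]
ft_force: [-0.7, 0.6, -0.3]
gripper_width: 0.0205
```

```bash
python3 chk.py cover_mid .440 .1298 .08; python3 -c "
from h import *
cap('scene','s2.png')"
```

```text
18.5167 [0.4402 0.1303 0.1555] 0.020525455418599438 [-0.7  0.6 -0.3]
cover_mid top loss 0.650 [0.4296 0.1165] deg 0.0
cover_mid scene loss 0.184 [0.4377 0.1287] deg 0.0
cover_mid both loss 0.418 [0.4378 0.1283] deg 0.0
```

View pics/s2.png

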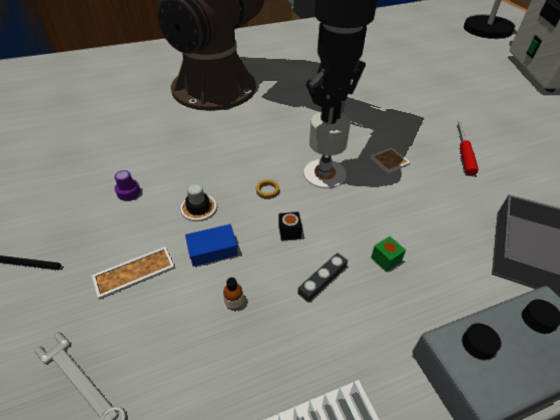

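View pics/w_last.png

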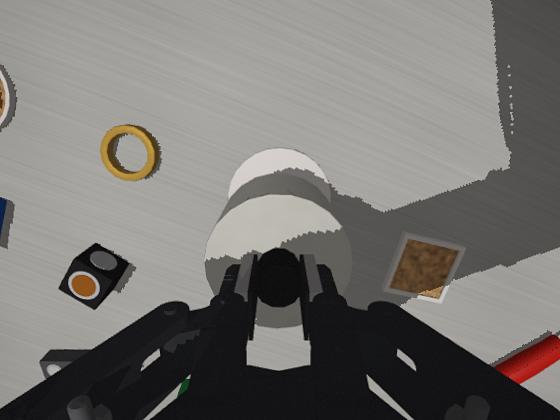

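Call:
{"method": "jog_arm", "body": {"motion": [[0,0,-0.5,0,0,0,1.6],[0,0,-1,0,0,0,1.6],[0,0,-1.2,0,0,0,1.6],[0,0,-1.2,0,0,0,1.6],[0,0,-1.2,0,0,0,1.6],[0,0,-0.8,0,0,0,1.6],[0,0,-0.5,0,0,0,1.6],[0,0,-0.3,0,0,0,1.6],[0,0,-0.2,0,0,0,1.6],[0,0,-0.1,0,0,0,1.6]]}}

```text
t: 19.65
position: [0.4399, 0.1298, 0.0859]
orientation: [[-0.93, -0.367, 0.0], [-0.367, 0.93, 0.0], [-0.0, 0.0, -1.0]]
ft_force: [0.3, 0.2, -0.8]
gripper_width: 0.0204
```

Call:
{"method": "jog_arm", "body": {"motion": [[0,0,-0.2,0,0,0,1.6],[0,0,-0.1,0,0,0,1.6],[0,0,-0.1,0,0,0,1.6],[0,0,-0.1,0,0,0,1.6],[0,0,-0.1,0,0,0,1.6],[0,0,-0.05,0,0,0,1.6],[0,0,0,0,0,0,1.6],[0,0,0,0,0,0,1.6],[0,0,0,0,0,0,1.6],[0,0,0,0,0,0,1.6]]}}

```text
t: 20.48
position: [0.4399, 0.1296, 0.0802]
orientation: [[-0.93, -0.367, 0.001], [-0.367, 0.93, -0.0], [-0.001, -0.0, -1.0]]
ft_force: [-3.0, -2.1, 10.7]
gripper_width: 0.0204
```

Call:
{"method": "jog_arm", "body": {"motion": [[0,0,0.03,0,0,0,3],[0,0,0,0,0,0,5],[0,0,0,0,0,0,6],[0,0,0.5,0,0,0,6],[0,0,2,0,0,0,6],[0,0,2.5,0,0,0,6],[0.6,-0.7,1,0,0,-0.1,7],[1.8,-2,0,0,0,-0.1,7],[2.4,-2.6,0,0,0,-0.1,7],[2.4,-2.6,0,0,0,-0.1,7]]}}

```text
t: 21.32
position: [0.5126, 0.0503, 0.1406]
orientation: [[-1.0, 0.027, 0.002], [0.027, 1.0, 0.001], [-0.001, 0.001, -1.0]]
ft_force: [-0.5, 1.4, -0.1]
gripper_width: 0.0699
```

Call:
{"method": "jog_arm", "body": {"motion": [[2.4,-2.6,0,0,0,-0.1,7],[1.8,-1.9,0,0,0,-0.107,7],[0.9,-0.9,0,0,0,0,7],[0.3,-0.2,0,0,0,0,7],[0,0,0,0,0,0,7],[0,0,0,0,0,0,7],[0,0,0,0,0,0,7],[0,0,0,0,0,0,7],[0,0,0,0,0,0,7],[0,0,0,0,0,0,7]]}}

```text
t: 22.15
position: [0.5655, -0.0046, 0.1399]
orientation: [[-0.974, 0.228, 0.0], [0.228, 0.974, 0.0], [-0.0, 0.0, -1.0]]
ft_force: [-0.1, 1.2, -0.7]
gripper_width: 0.0699
```

```bash
python3 chk.py cover_mid .440 .1298 .004; python3 - <<'E'
from h import *
c=cap('wrist')
for n,z in (('filter_cube_mid',.018),('slider_bar_mid',.01)):
    print(n,[(round(r['score'],2),np.round(r['position']),np.round(ray(c,r['position'],z),4)) for r in models.pinpoint('wrist',n)[:2]])
E
```

```text
22.15 [ 0.5655 -0.0046  0.1399] 0.06986224403023958 [-0.1  1.2 -0.7]
cover_mid top loss 0.038 [0.4399 0.1289] deg 0.0
cover_mid scene loss 0.504 [0.439  0.1271] deg 0.0
cover_mid both loss 0.275 [0.4394 0.128 ] deg 0.0
filter_cube_mid [(0.94, array([281., 210.]), array([ 0.5665, -0.0025,  0.018 ])), (0.92, array([454., 302.]), array([0.6871, 0.1293, 0.018 ]))]
slider_bar_mid [(0.91, array([321., 320.]), array([0.6832, 0.0082, 0.01  ]))]
```

View pics/w_last.png

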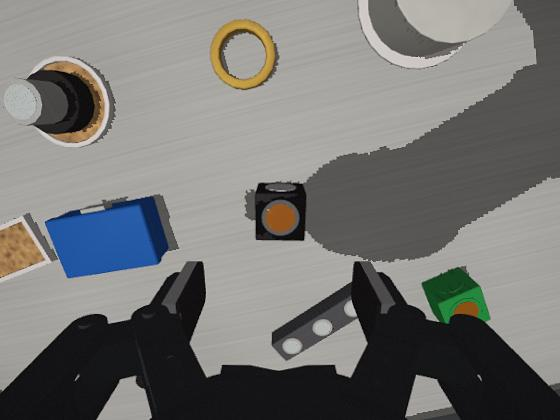

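Call:
{"method": "jog_arm", "body": {"motion": [[0.05,0.05,-1.5,0,0,0,7],[0,0,-2.2,0,0,0,7],[0,0,-2.2,0,0,0,7],[0,0,-2.2,0,0,0,7],[0,0,-1.8,0,0,0,7],[0,0,-1,0,0,0,7],[0,0,-0.4,0,0,0,7],[0,0,-0.1,0,0,0,7],[0,0,0,0,0,0,7],[0,0,0,0,0,0,3.2]]}}

```text
t: 23.38
position: [0.567, -0.0046, 0.0267]
orientation: [[-0.973, 0.229, 0.002], [0.229, 0.973, 0.0], [-0.002, 0.001, -1.0]]
ft_force: [0.3, -0.5, -0.1]
gripper_width: 0.0594
```

Call:
{"method": "jog_arm", "body": {"motion": [[0,0,0,0,0,0,3.2],[0,0,0,0,0,0,3.2],[0,0,0,0,0,0,3.2],[0,0,0,0,0,0,3.2],[0,0,0,0,0,0,3.2],[0,0,0,0,0,0,3.2],[0,0,0,0,0,0,3.2],[0,0,0,0,0,0,3.2],[0,0,0,0,0,0,3.2],[0,0,0,0,0,0,3.2]]}}

```text
t: 24.22
position: [0.5669, -0.0046, 0.0267]
orientation: [[-0.973, 0.229, 0.002], [0.229, 0.973, 0.0], [-0.002, 0.001, -1.0]]
ft_force: [-0.7, 0.1, 7.1]
gripper_width: 0.0372
```

Call:
{"method": "jog_arm", "body": {"motion": [[0,0,0.5,0,0,0,3.2],[0,0,1.5,0,0,0,3.2],[0,0,2.5,0,0,0,3.2],[0,0,2.5,0,0,0,3.2],[0,0,2,0,0,0,3.2],[0,0,1,0,0,0,3.2],[-0.4,1,0,0,0,0.05,3.2],[-0.9,2.25,0,0,0,0.05,3.2],[-1.3,3.2,0,0,0,0.05,3.2],[-1.3,3.3,0,0,0,0.05,3.2]]}}

```text
t: 25.05
position: [0.5263, 0.0929, 0.1252]
orientation: [[-1.0, 0.031, -0.001], [0.031, 1.0, -0.0], [0.001, -0.0, -1.0]]
ft_force: [-0.5, 0.7, -1.8]
gripper_width: 0.0371
```

Call:
{"method": "jog_arm", "body": {"motion": [[-1.3,3.3,0,0,0,0.05,3.2],[-1.3,3.3,0,0,0,0.05,3.2],[-1.3,3.3,0,0,0,0.05,3.2],[-1.3,3.3,0,0,0,0,3.2],[-1.2,3,-0.5,0,0,0,3.2],[-0.8,2,-1.5,0,0,0,3.2],[-0.4,1,-2,0,0,0,3.2],[0,0,-2,0,0,0,3.2],[0,0,-1,0,0,0,3.2],[0,0,0,0,0,0,3.2]]}}

```text
t: 25.88
position: [0.4497, 0.2833, 0.0531]
orientation: [[-0.993, -0.118, -0.003], [-0.118, 0.993, -0.004], [0.004, -0.003, -1.0]]
ft_force: [0.9, -0.6, -0.5]
gripper_width: 0.0377
```

```bash
python3 chk.py filter_cube_mid .452 .285 .03 r
```

```text
25.8833 [0.4497 0.2833 0.0531] 0.037674209115371816 [ 0.9 -0.6 -0.5]
filter_cube_mid scene loss 0.325 [0.4584 0.2861] deg 47.4
```

View pics/w_last.png

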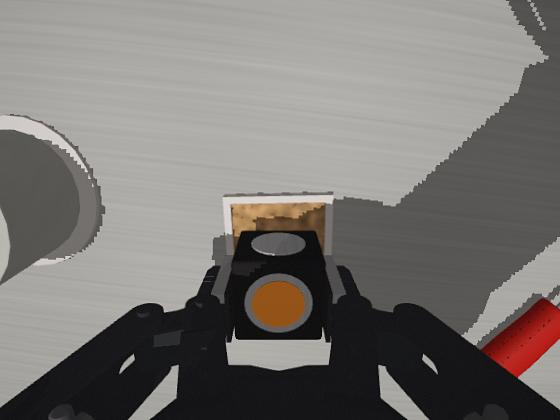

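Call:
{"method": "jog_arm", "body": {"motion": [[0,0,-0.4,0,0,0,3.2],[0,0,-0.7,0,0,0,3.2],[0,0,-0.6,0,0,0,3.2],[0,0,-0.4,0,0,0,3.2],[0,0,-0.2,0,0,0,3.2],[0,0,-0.15,0,0,0,3.2],[0,0,-0.1,0,0,0,3.2],[0,0,-0.05,0,0,0,3.2],[0,0,0,0,0,0,3.2],[0,0,0,0,0,0,3.2]]}}

```text
t: 26.97
position: [0.451, 0.2844, 0.0307]
orientation: [[-0.993, -0.119, -0.0], [-0.119, 0.993, -0.0], [0.0, -0.0, -1.0]]
ft_force: [-5.6, -3.7, 14.6]
gripper_width: 0.0373
```

Call:
{"method": "jog_arm", "body": {"motion": [[0,0,0.05,0,0,0,5],[0,0,0,0,0,0,5.5],[0,0,0,0,0,0,5.5],[0,0,0.5,0,0,0,5.5],[0,0,2.5,0,0,0,5.5],[0,0,3,0,0,0,5.5],[0,0,3,0,0,-0.1,5.5],[1,-1.2,1.5,0,0,-0.1,5.5],[1.8,-2.1,0,0,0,-0.1,5.5],[2.2,-2.6,0,0,0,-0.1,5.5]]}}

```text
t: 27.8
position: [0.5019, 0.2267, 0.1372]
orientation: [[-0.96, 0.28, 0.003], [0.28, 0.96, 0.003], [-0.002, 0.003, -1.0]]
ft_force: [1.1, 0.4, -1.2]
gripper_width: 0.0549
```

Call:
{"method": "jog_arm", "body": {"motion": [[2.5,-3,0,0,0,-0.11,5.5],[2.5,-3,0,0,0,-0.11,5.5],[2.5,-3,0,0,0,-0.11,5.5],[2.5,-3,0,0,0,-0.11,5.5],[2.5,-3,0,0,0,-0.11,5.5],[2.5,-3,0,0,0,-0.11,5.5],[2,-2.4,0,0,0,-0.1,5.5],[1.2,-1.4,0,0,0,-0.1,5.5],[0,0,0,0,0,0,5.5],[0,0,0,0,0,0,5.5]]}}

```text
t: 28.63
position: [0.6833, 0.0066, 0.1344]
orientation: [[-0.415, 0.91, -0.001], [0.91, 0.415, -0.0], [0.0, -0.001, -1.0]]
ft_force: [-0.6, 0.3, 0.7]
gripper_width: 0.0552
```

```bash
python3 chk.py filter_cube_mid .452 .285 .004 r; python3 - <<'E'
from fit import *
c=cap('wrist')
for n,z in (('filter_cube_mid',.022),('slider_bar_mid',.01)):
    print(n,[(round(r['score'],2),np.round(r['position']),np.round(ray(c,r['position'],z),4)) for r in models.pinpoint('wrist',n)[:2]])
show('bar',fit({'wrist':c},'slider_bar_mid',(.6825,.0073),rot=True,maxpx=30))
s=robot.state();print(np.degrees(s['q']).round() if max(abs(np.array(s['q'])))<6.3 else np.round(s['q']),np.round(s['orientation'],3)[:,1])
E
```

```text
28.6333 [0.6833 0.0066 0.1344] 0.055150288535232544 [-0.6  0.3  0.7]
filter_cube_mid scene loss 0.059 [0.4517 0.2832] deg 7.0
filter_cube_mid [(0.75, array([355.,  64.]), array([0.6856, 0.1287, 0.022 ]))]
slider_bar_mid [(0.9, array([279., 209.]), array([0.6832, 0.0086, 0.01  ]))]
bar wrist loss 0.030 [0.6823 0.0091] deg 113.6
[  17.   26.   -6.   -0.  -57. -172.] [0.909 0.418 0.   ]
```

View pics/w_last.png

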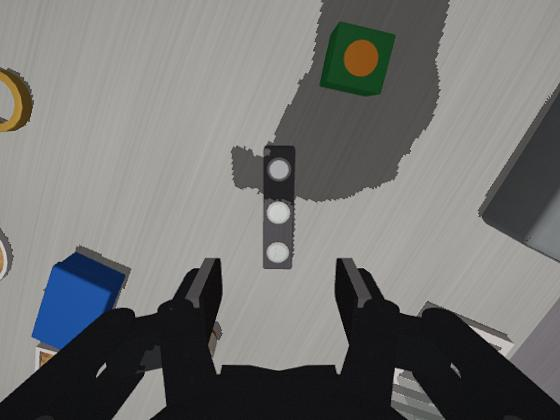

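q6 is at -172°, too close to its limit of -173.66°. I'll turn the tool half a turn to the equivalent grasp.

Call:
{"method": "jog_arm", "body": {"motion": [[0,0.02,0,0,0,0.11,5.5],[0,0.02,0,0,0,0.11,5.5],[0,0.02,0,0,0,0.11,5.5],[0,0.02,0,0,0,0.11,5.5],[0,0.02,0,0,0,0.11,5.5],[0,0,0,0,0,0.11,5.5],[0,0,0,0,0,0.11,5.5],[0,0,0,0,0,0.11,5.5],[0,0,0,0,0,0.11,5.5],[0,0,0,0,0,0.11,5.5]]}}

```text
t: 29.92
position: [0.6831, 0.009, 0.1352]
orientation: [[-0.999, 0.035, 0.0], [0.035, 0.999, 0.0], [-0.0, 0.0, -1.0]]
ft_force: [-0.3, -0.2, 0.0]
gripper_width: 0.0551
```

Call:
{"method": "jog_arm", "body": {"motion": [[0,0,0,0,0,0.11,5.5],[0,0,0,0,0,0.11,5.5],[0,0,0,0,0,0.11,5.5],[0,0,0,0,0,0.11,5.5],[0,0,0,0,0,0.11,5.5],[0,0,0,0,0,0.11,5.5],[0,0,0,0,0,0.11,5.5],[0,0,0,0,0,0.11,5.5],[0,0,0,0,0,0.11,5.5],[0,0,0,0,0,0.11,5.5]]}}

```text
t: 30.75
position: [0.6831, 0.009, 0.1352]
orientation: [[-0.485, -0.875, 0.0], [-0.875, 0.485, 0.0], [-0.0, -0.0, -1.0]]
ft_force: [-0.1, -0.4, 0.7]
gripper_width: 0.0551
```

Call:
{"method": "jog_arm", "body": {"motion": [[0,0,0,0,0,0.11,5.5],[0,0,0,0,0,0.11,5.5],[0,0,0,0,0,0.11,5.5],[0,0,0,0,0,0.11,5.5],[0,0,0,0,0,0.11,5.5],[0,0,0,0,0,0.11,5.5],[0,0,0,0,0,0.11,5.5],[0,0,0,0,0,0.11,5.5],[0,0,0,0,0,0.06,5.5],[0,0,0,0,0,0,5.5]]}}

```text
t: 31.58
position: [0.6831, 0.009, 0.1352]
orientation: [[0.418, -0.908, 0.0], [-0.908, -0.418, 0.0], [0.0, -0.0, -1.0]]
ft_force: [0.5, -0.7, 0.3]
gripper_width: 0.0549
```

```bash
python3 - <<'E'
from fit import *
c=cap('wrist','w5.png')
print([(round(r['score'],2),np.round(r['position']),np.round(ray(c,r['position'],.01),4)) for r in models.pinpoint('wrist','slider_bar_mid')[:2]])
show('bar',fit({'wrist':c},'slider_bar_mid',(.6825,.0073),rot=True,maxpx=30))
s=robot.state();print(np.round(s['position'],4),np.degrees(s['q']).round() if max(abs(np.array(s['q'])))<6.3 else np.round(s['q']),np.round(s['orientation'],3)[:,1])
E
```

```text
[(0.82, array([280., 210.]), array([0.6808, 0.0108, 0.01  ]))]
bar wrist loss 0.036 [0.6825 0.0079] deg -66.6
[0.6832 0.0089 0.1352] [ 17.  26.  -6.   0. -57.   7.] [-0.911 -0.413 -0.   ]
```

View pics/w5.png

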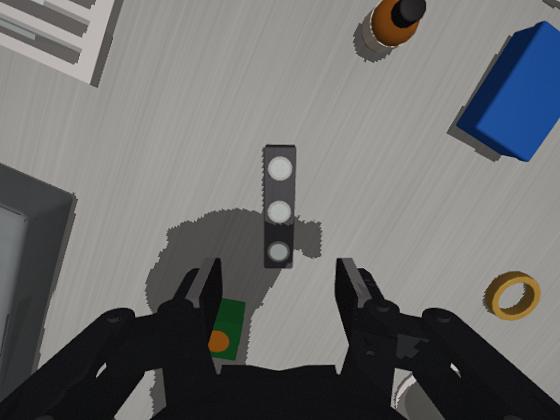

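Call:
{"method": "jog_arm", "body": {"motion": [[-0.05,-0.05,-1.5,0,0,0,5.5],[0,0,-2.2,0,0,0,5.5],[0,0,-2.2,0,0,0,5.5],[0,0,-2.2,0,0,0,5.5],[0,0,-1.5,0,0,0,5.5],[0,0,-0.8,0,0,0,5.5],[0,0,-0.4,0,0,0,5.5],[0,0,-0.1,0,0,0,5.5],[0,0,0,0,0,0,5.5],[0,0,0,0,0,0,1.8]]}}

```text
t: 32.57
position: [0.6835, 0.0084, 0.0273]
orientation: [[0.415, -0.91, 0.002], [-0.91, -0.415, 0.0], [0.0, -0.002, -1.0]]
ft_force: [-0.5, -0.5, 0.6]
gripper_width: 0.0445
```

Call:
{"method": "jog_arm", "body": {"motion": [[0,0,0,0,0,0,1.8],[0,0,0,0,0,0,1.8],[0,0,0,0,0,0,1.8],[0,0,0,0,0,0,1.8],[0,0,0,0,0,0,1.8],[0,0,0,0,0,0,1.8],[0,0,0,0,0,0,1.8],[0,0,0,0,0,0,1.8],[0,0,0,0,0,0,1.8],[0,0,0,0,0,0,1.8]]}}

```text
t: 33.4
position: [0.6834, 0.0084, 0.0273]
orientation: [[0.415, -0.91, 0.002], [-0.91, -0.415, 0.0], [0.001, -0.002, -1.0]]
ft_force: [-0.8, 0.7, 6.0]
gripper_width: 0.023
```

Call:
{"method": "jog_arm", "body": {"motion": [[0,0,0.5,0,0,0,1.8],[0,0,1.5,0,0,0,1.8],[0,0,2,0,0,0,1.8],[0,0,2.5,0,0,0,1.8],[0,0,2.5,0,0,0,1.8],[0,0,2,0,0,0,1.8],[0,0,1.5,0,0,0,1.8],[0,0,0.5,0,0,0,1.8],[-0.5,-1.2,0,0,0,-0.03,1.8],[-1,-2.3,0,0,0,-0.03,1.8]]}}

```text
t: 34.23
position: [0.6678, -0.0256, 0.1553]
orientation: [[0.36, -0.933, -0.0], [-0.933, -0.36, 0.0], [-0.0, -0.0, -1.0]]
ft_force: [-0.2, -1.4, -1.9]
gripper_width: 0.023
```

Call:
{"method": "jog_arm", "body": {"motion": [[-1.3,-3,0,0,0,-0.03,1.8],[-1.4,-3.2,0,0,0,-0.03,1.8],[-1.4,-3.2,0,0,0,-0.03,1.8],[-1.4,-3.2,0,0,0,-0.03,1.8],[-1.4,-3.2,0,0,0,-0.03,1.8],[-1.4,-3.2,0,0,0,-0.03,1.8],[-1.3,-3,0,0,0,-0.03,1.8],[-1,-2.3,0,0,0,-0.03,1.8],[-0.65,-1.45,0,0,0,0,1.8],[0,0,0,0,0,0,1.8]]}}

```text
t: 35.07
position: [0.5523, -0.2869, 0.1545]
orientation: [[0.123, -0.992, -0.003], [-0.992, -0.123, 0.001], [-0.001, 0.003, -1.0]]
ft_force: [0.4, 0.5, -1.1]
gripper_width: 0.0231
```

Call:
{"method": "jog_arm", "body": {"motion": [[0,0,-1,0,0,0,1.8],[0,0,-2,0,0,0,1.8],[0,0,-2.2,0,0,0,1.8],[0,0,-2,0,0,0,1.8],[0,0,-1.5,0,0,0,1.8],[0,0,-1,0,0,0,1.8],[0,0,-0.5,0,0,0,1.8],[0,0,0,0,0,0,1.8],[0,0,0,0,0,0,1.8],[0,0,0,0,0,0,1.8]]}}

```text
t: 35.9
position: [0.556, -0.2843, 0.055]
orientation: [[0.128, -0.992, 0.001], [-0.992, -0.128, -0.0], [0.001, -0.001, -1.0]]
ft_force: [0.8, -1.0, -0.7]
gripper_width: 0.0227
```

```bash
python3 chk.py slider_bar_mid .556 -.284 .028 r; python3 -c "
from h import *
cap('scene','s3.png')"
```

```text
35.9 [ 0.556  -0.2843  0.055 ] 0.02274779017834344 [ 0.8 -1.  -0.7]
slider_bar_mid scene loss 0.350 [ 0.5565 -0.2858] deg -82.4
```

View pics/w_last.png

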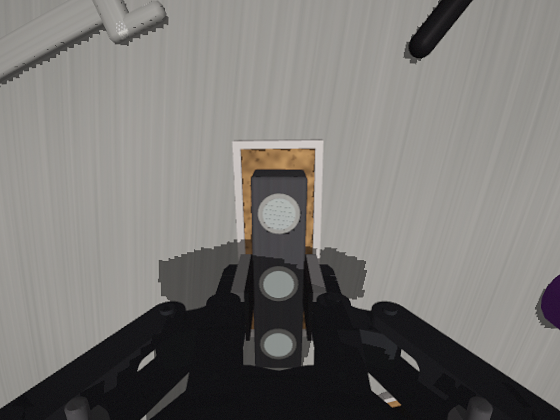

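View pics/s3.png

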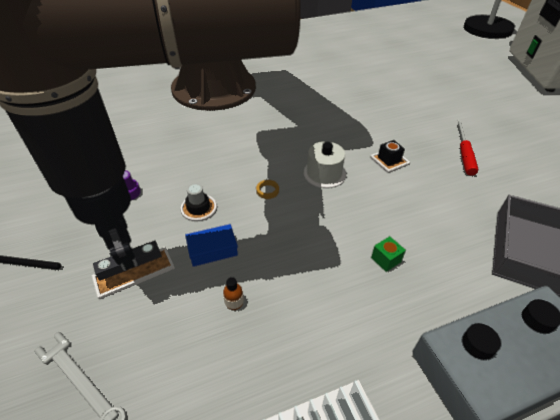

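Call:
{"method": "jog_arm", "body": {"motion": [[0,0,-0.4,0,0,0,1.8],[0,0,-0.6,0,0,0,1.8],[0,0,-0.5,0,0,0,1.8],[0,0,-0.4,0,0,0,1.8],[0,0,-0.2,0,0,0,1.8],[0,0,-0.15,0,0,0,1.8],[0,0,-0.1,0,0,0,1.8],[0,0,-0.05,0,0,0,1.8],[0,0,0,0,0,0,1.8],[0,0,0,0,0,0,1.8]]}}

```text
t: 37.03
position: [0.5547, -0.2842, 0.0313]
orientation: [[0.128, -0.992, -0.001], [-0.992, -0.128, -0.0], [0.0, 0.001, -1.0]]
ft_force: [-4.8, 3.9, 11.5]
gripper_width: 0.0228
```

Contact is felt, so I'll release and back away.

Call:
{"method": "jog_arm", "body": {"motion": [[0,0,0.05,0,0,0,3],[0,0,0,0,0,0,4],[0,0,0,0,0,0,4.5],[0,0,0,0,0,0,4.5],[0,0,0.5,0,0,0,4.5],[0,0,2,0,0,0,4.5],[0,0,3,0,0,0,4.5],[0,0,4,0,0,0,4.5],[0,0,4,0,0,0,4.5],[0,0,3,0,0,0,4.5]]}}

```text
t: 37.87
position: [0.5558, -0.2847, 0.1995]
orientation: [[0.128, -0.992, 0.003], [-0.992, -0.128, -0.001], [0.002, -0.002, -1.0]]
ft_force: [0.8, 0.8, 0.3]
gripper_width: 0.0449
```

Call:
{"method": "jog_arm", "body": {"motion": [[0,-3,2,0,0,0,4.5],[0,-4,2,0,0,0,4.5],[0,-4,0,0,0,0,4.5],[-1,-4,0,0,0,0,4.5],[-2,-3,0,0,0,0,4.5],[-2,-3,0,0,0,0,4.5],[-1,-2,0,0,0,0,4.5],[0,0,0,0,0,0,4.5],[0,0,0,0,0,0,4.5],[0,0,0,0,0,0,4.5]]}}

```text
t: 38.7
position: [0.4952, -0.5114, 0.2342]
orientation: [[0.127, -0.992, -0.0], [-0.992, -0.127, 0.0], [-0.0, 0.0, -1.0]]
ft_force: [0.9, 0.6, 0.5]
gripper_width: 0.0448
```

```bash
cat > fin.py <<'E'
from fit import *
cs={k:cap(k,k+'_fin.png') for k in('top','scene')}
for n,x,z in (('stand',(.44,.13),0),('cover_mid',(.44,.13),.004),('eyepiece_mid',(.446,-.1485),.004),('filter_cube_mid',(.452,.285),.004),('slider_bar_mid',(.556,-.284),.004)):
    show(n,fit(cs,n,x,z0=z,rot=n in('filter_cube_mid','slider_bar_mid'),maxpx=10))
s=robot.state();print(s['t'],np.round(s['position'],3),s['gripper_width'],s['ft_force'])
E
python3 fin.py
```

```text
stand scene loss 0.725 [0.4397 0.1293] deg 0.0
cover_mid top loss 0.029 [0.4395 0.1281] deg 0.0
cover_mid scene loss 0.036 [0.438  0.1277] deg 0.0
cover_mid both loss 0.038 [0.4392 0.1279] deg 0.0
eyepiece_mid top loss 0.086 [ 0.4462 -0.1492] deg 0.0
eyepiece_mid scene loss 0.046 [ 0.4443 -0.1491] deg 0.0
eyepiece_mid both loss 0.072 [ 0.4452 -0.149 ] deg 0.0
filter_cube_mid top loss 0.049 [0.4506 0.2839] deg 99.0
filter_cube_mid scene loss 0.067 [0.4496 0.2844] deg 6.2
filter_cube_mid both loss 0.059 [0.4503 0.284 ] deg 7.0
slider_bar_mid top loss 0.069 [ 0.5555 -0.2843] deg 96.1
slider_bar_mid scene loss 0.077 [ 0.5553 -0.2851] deg -84.0
slider_bar_mid both loss 0.075 [ 0.5554 -0.2851] deg 95.9
39.3 [ 0.495 -0.511  0.234] 0.04488677836369623 [ 0.39095073 -0.53445095  0.3051707 ]
```

View pics/top_fin.png

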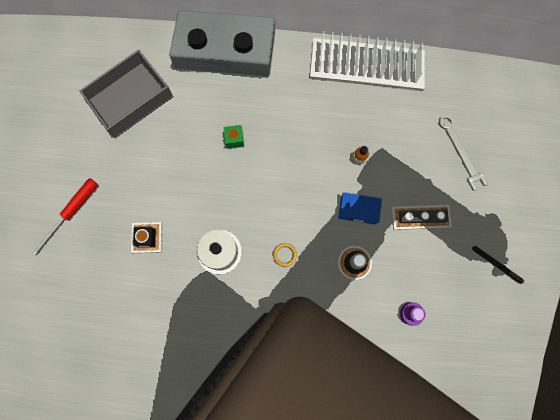

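View pics/scene_fin.png

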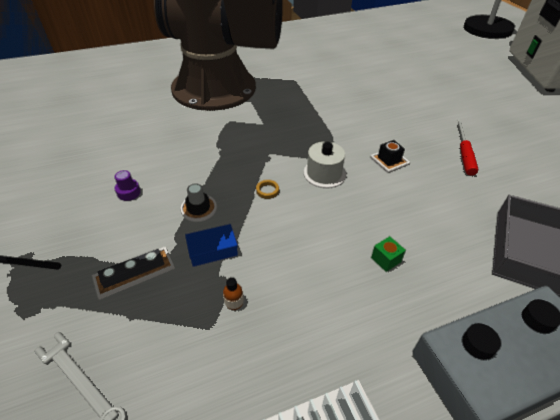

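All five parts are in place in both views: cover at top (218,250), cube (147,237), eyepiece (356,262), bar (421,217). The arm is clear of everything.

```bash
python3 -c "
from h import *
print(job.close_job())"
```

```text
the job is handed in; nothing more can be done
None
```

All five parts are put away and released, and I handed the job in at about 39 s. It reported no verdict. I placed the eyepiece first, then the objective on the stand, the cover over it, the cube and the bar.

Every part was lowered until the wrist felt contact (about 9–19 N) before I opened the gripper. With the arm clear, both cameras showed these offsets from the target centres:

| Part | Offset from centre | Limit |
|---|---|---|
| Eyepiece | about 1 mm | 11 mm |
| Cube | about 2 mm | 12 mm |
| Bar | about 1–2 mm, 1.5° off lengthwise | 12 mm, 0.35 rad (20°) |
| Cover | about 2 mm | 12 mm |
| Objective (checked just before covering) | about 2 mm | 10 mm |

- **Weak checks:** The objective fit was poor (loss 0.21), so I relied on the enlarged picture, which showed it upright and central on the cork. It can't be seen under the cover. The last stand re-fit failed because the cover hides the stand, so I used its first measurement. Tilts and heights were judged only from the pictures and contact heights.
- **Changed on the way:** Over the bar, the last joint came to -172°, close to its -173.66° limit. I turned the tool half a turn before descending.

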